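Shut the marble drawer and hold the alarm key turned

TASK

Close up the collector's case for the night: first push its marble drawer fully shut, then take the ivory-headed key out of its stand, ease it past the sticky pins until it is fully home in the brass-ringed key switch on top of the case, and turn it a quarter turn clockwise (seen from above). The switch is sprung and arms the alarm only while it is held, so finish still gripping the key and holding it turned, with the drawer shut. Leave the marbles, the ebony box and the other things on the shelf where they are.

Things in the scene. Friction and masses are not known exactly. Their poses are not given: they have to be found in the camera images.
- case: Mahogany collector's case, fixed: 200 mm deep (x), 280 mm wide (y), 100 mm high, glazed top, one drawer in its lower half, a key switch in the wooden front rail of its top. Origin: centre of its underside; x axis level, from its front to its back (away from the robot); z up.
- drawer_knob (a point): Centre of the flat outer face of the brass drawer knob, 22 mm across, 22 mm in front of the drawer front, 41 mm above the shelf, at mid width; moves with the drawer. The drawer front is 252 mm wide and reaches from 21 to 62 mm above the shelf. x axis: level, into the case (the direction that shuts the drawer); z up.
- drawer (a joint): How far the drawer stands open, in m: 0 fully shut (front flush with the case, firm stop), grows as it is pulled out towards the robot; starts 0.04 to 0.075. It slides with about 1.5 N of friction and stays where it is left.
- keyway (a point): Centre of the keyway's mouth, in the top face of the switch's steel plug, 101.5 mm above the shelf; plug axis vertical. A brass ring round it (36 mm outside, 24 mm inside) stands 2.5 mm above that face. Slot 11.5 x 5.0 mm, 27 mm deep, its long edges bevelled 1.5 mm at the mouth. x axis: along the slot's long side, front to back of the case at rest; z up. The axes turn with the plug.
- switch (a joint): Turn of the plug, rad: 0 at rest, grows as the key turns clockwise seen from above, firm stop at 1.571 (a quarter). A return spring (0.02 N m at rest, 0.07 at the stop) turns it back if the key is let go. With play and give the key turns 0.2 to 0.3 rad farther than the plug. Two sprung pins 11 and 19 mm down the slot: about 5 to 10 N to push the key past them, less if wiggled a few degrees.
- key_head (a point): Centre of the key's ivory-coloured head: 30 mm wide (key x), 10 mm thick (key y: grip on these two broad faces), 34 mm high (key z, from blade to head). The key starts upright, blade down, in its stand, head centre 69 mm above the shelf. Below the head a steel neck 15 x 8 mm, 12 mm long, then the blade. Same both ways round (half turn about z). Mass 35 g.
- key_shoulder (a point): Point on the key's axis at the shoulder (underside of the neck), 29 mm below the head's centre; axes as the head's. Below it the blade: 10 mm wide (key x), 3.5 mm thick (key y), 25 mm long, its last 4.5 mm tapered to 4 mm wide and 2.4 mm thick. When the key is fully home the shoulder rests on the plug's face, at the keyway's mouth.
- keystand: Key stand, fixed: black ebony block 34 x 30 mm on a 54 x 54 mm foot, 40 mm high over all, with a slot in its top (11.8 x 5.3 mm, 27 mm deep) in which the key stands blade down; the key lifts straight out. Origin: centre of its underside; x axis along the slot's long side. It stands on the left or on the right.
- crystal_center (a point): Centre of the clear crystal sphere, 44 mm in diameter, resting loose on the silver ring stand. Leave alone.
- ring_stand: Silver napkin ring stand, upright, closed foot, fixed, 40 mm outside, 31 mm inside diameter, 22 mm high, that carries the crystal sphere; origin at its underside. Leave alone.
- marble_a_center (a point): Centre of the bluish clear sulphide marble with a white core, 32 mm in diameter, lying in the wooden tray. Leave alone.
- marble_b_center (a point): Centre of the amber sulphide marble with a white core, 32 mm in diameter, lying in the wooden tray. Leave alone.
- tray: Two-compartment wooden marble tray, fixed, 104 x 60 x 16 mm, origin under its centre, x along its length. It stands on the side where the key stand is not. Leave alone.
- ebony_box: Turned ebony box with its screw-top lid on, 61 mm in diameter, 59 mm high, origin at its underside. Leave alone.
- tealight_cup: Sage ceramic tealight cup, 66 mm in diameter, 45 mm high, origin at its underside. Leave alone.

How it is judged (in metres and radians):
On the way, in this order (a step that is already met when the one before it is completed fails the run):
1. the drawer is fully shut (value of joint drawer below 0.005 m), for 0.2 s.
2. the key is fully home in the key switch, the drawer still shut (distance between key_shoulder and keyway below 0.004 m and value of joint drawer below 0.005 m), for 0.2 s.
3. the key, fully home and gripped, is turned a quarter clockwise and held (all of step 2 and value of joint switch above 1.2 rad and contact force between the fingers and key above 2 N), for 0.5 s.
At the end, for the whole second after the job is handed in: The drawer is shut (within 5 mm of its stop); the key is fully home (its shoulder within 4 mm of the keyway's mouth); the switch is held still, turned clockwise by more than 1.2 rad (its stop is at 1.571); the fingers still grip the key with more than 2 N (all of step 3 and velocity of joint switch between -0.15 and 0.15 rad/s); the arm keeps its last pose, push and grip.
It fails at once if one of the bystanders (crystal sphere, marbles, ebony box, tealight cup) is moved by more than 25 mm (distance of any of crystal_center, marble_a_center, marble_b_center, ebony_box, tealight_cup from where it was at the start of the episode above 0.025 m).
It also fails if it takes over 64 s, if anything falls off the work surface, if the arm or the gripper's body presses on something with over 40 N, if the wrist force passes 120 N, or if a joint passes its speed limit or range.

ROBOT

A 6-joint arm with a two-finger parallel gripper is mounted at the origin on the work surface. World frame = base frame: x ahead of the robot, y to its left, z up, the work surface at z = 0. Lengths are in mm, angles in rad, forces in N, time in s.
With the tool pointing down it reaches from about 275 to 825 mm from the base axis. Payload 5.2 kg.
Tool frame: the origin (TCP) lies at the very end of the fingers, on their centre line; the grasp point (between the pads) lies 19 mm behind it; z points along the fingers, y is the direction in which the jaws open and shut (so a half turn about z gives the same grasp; the last joint's range is limited). The gripper opens to 93 mm and grips with 3 to 60 N. Pads are 15 mm wide; open, the fingers measure 128 mm over their backs; the gripper's body (75 mm by 188 mm) begins 65 mm behind the grasp point.
Start: joints at [1.14, 0.259, 1.535, -0, 1.348, -0.203], TCP at [124.186, 535.801, 218.653] pointing down, gripper open.
Joint ranges: [-3.14, 3.14], [-0.91, 2.08], [0.19, 2.58], [-1.22, 4.36], [0.22, 2.71], [-3.12, 3.12]. Speed limits (rad/s): [2.57, 2.57, 3.14, 3.14, 3.14, 3.14].

INTERFACE

Orientations are given as [roll, pitch, yaw] about the fixed x, y, z axes, in that order (R = Rz(yaw) Ry(pitch) Rx(roll)).
In Python, from bench import robot gives the robot as it stands. The module is installed in compiled form; this text tells all that it offers. Calls block until the motion is done:
- robot.move_ptp(position, orientation): joint-space move of the TCP to a pose.
- robot.move_linear(position, ori=None, speed=150, f_stop=None): straight line of the TCP; ori=None keeps the orientation; speed is the mean speed in mm/s. With f_stop (N) it stops when the force on the tool has changed by that much, and returns True; else False.
- robot.move_j(angles): joint-space move.
- robot.move_gripper(opening): opening from 0.0 (shut) to 1.0 (fully open); the grip force is fixed at half the most; returns when the fingers have stopped.
- robot.sleep(seconds).
- robot.inverse_kinematics(position, orientation): joint angles nearest the present ones, or None.
- robot.get_image(name): name is "side" or "top"; returns a dict with "img" (400x640x3 uint8, blue, green, red), "fovy" (degrees; the focal length in pixels is half the picture's height over the tangent of half this angle, whatever the lens; pixels are square), "cx", "cy" (the principal point, pixels), "eye" and "orientation" of the camera in the world. Camera axes: x right, y down, z forward; pixel columns grow to the right and rows downward; lengths in mm; the calibration is good to about 2 mm. A picture is of the moment at which its call begins. There is no depth.
A pose or a line that the arm cannot do raises robot.MotionError and nothing moves.
- robot.hand_in(): hands the job in, once; it reports no verdict.
Readings, each from a call of its own:
- robot.current_t(): time.
- robot.current_qpos(): joint angles.
- robot.current_joint_vel(): joint speeds.
- robot.current_joint_efforts(): joint torques, N m.
- robot.current_tcp_pos(): TCP position.
- robot.current_eef_rot(): TCP orientation.
- robot.current_contact_force(): force on the tool from outside, world axes, zero at the start.
- robot.current_ft_torque(): the same for the moment, N m.
- robot.current_gripper_width(): opening from 0.0 (shut) to 1.0 (fully open).
Only numpy, scipy, OpenCV 4.12 (cv2) and the standard library are available. Lean on these libraries where they do the work, as an engineer would, in place of code of your own. Each camera call takes 0.05 s, during which the arm holds its last target.

## Working session

There is one attempt and no reset: what is moved stays moved. The work goes in short steps, each a Python script; the robot and the scene stay as the last script left them, time stands still between calls to the robot, and variables do not carry over. Pictures are saved under pics/ and viewed, and the job is handed in when it is done.

```bash
ls; mkdir -p pics; cat > h.py <<'E'
import numpy as np, cv2
from bench import robot
from scipy.spatial.transform import Rotation as R
E
python3 - <<'E'
from h import *
for n in("side","top"):
    d=robot.get_image(n); cv2.imwrite(f"pics/{n}0.png",d["img"])
    print(n,{k:v for k,v in d.items() if k!="img"})
print(robot.current_t(),robot.current_eef_rot(),robot.current_gripper_width())
E
```

```text
pics
side {'fovy': 52.4897766336628, 'cx': 317.2943836079944, 'cy': 191.89667059523464, 'eye': array([424.42571556, 746.596936  , 707.70384881]), 'orientation': array([-2.26814796, -0.00624233, -3.00278391])}
top {'fovy': 54.878684332438255, 'cx': 320.26703637756214, 'cy': 201.06810970540823, 'eye': array([ 388.04690519,    6.54662678, 1071.49317311]), 'orientation': array([-3.00998627, -0.02755681, -1.54441672])}
0.1 [-3.13996143e+00 -3.30928219e-04  2.91374992e+00] 1.0008495309121415
```

View pics/side0.png

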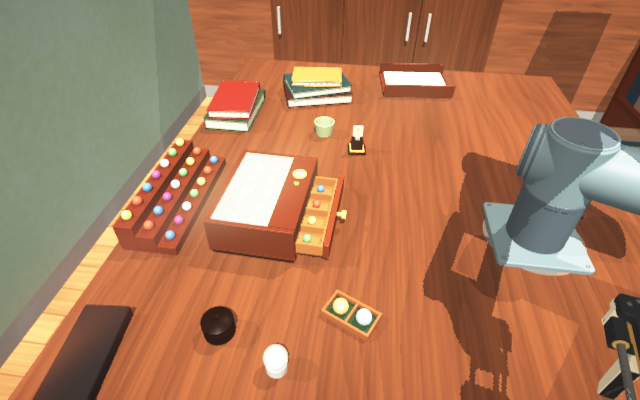

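View pics/top0.png

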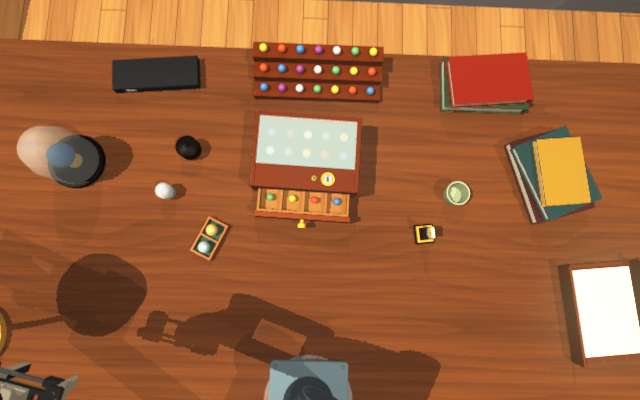

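The side view shows the case at (265,205) with its drawer open and knob at (342,215), and the key stand at (357,140). The top view shows the knob at (302,224), the switch at (328,179) and the stand at (425,233), on the robot's right. Next I'll look at enlarged crops.

```bash
python3 - <<'E'
import cv2,numpy as np
s=cv2.imread("pics/side0.png");t=cv2.imread("pics/top0.png")
def c(im,x,y,w,h,k): return cv2.resize(im[y:y+h,x:x+w],None,fx=k,fy=k,interpolation=cv2.INTER_CUBIC)
cv2.imwrite("pics/t_case.png",c(t,240,105,130,130,4.6))
cv2.imwrite("pics/s_case.png",c(s,200,140,160,120,5))
a=c(t,405,215,40,40,10);b=c(s,335,115,40,40,10)
cv2.imwrite("pics/stand.png",np.hstack([a,b]))
a=c(t,305,165,40,30,10);b=c(s,280,160,40,30,10)
cv2.imwrite("pics/sw.png",np.hstack([a,b]))
E
```

```text
(no output)
```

View pics/t_case.png

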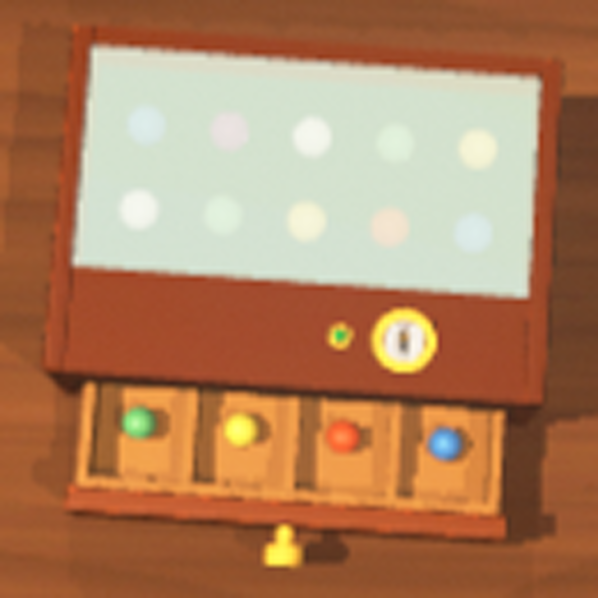

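View pics/s_case.png

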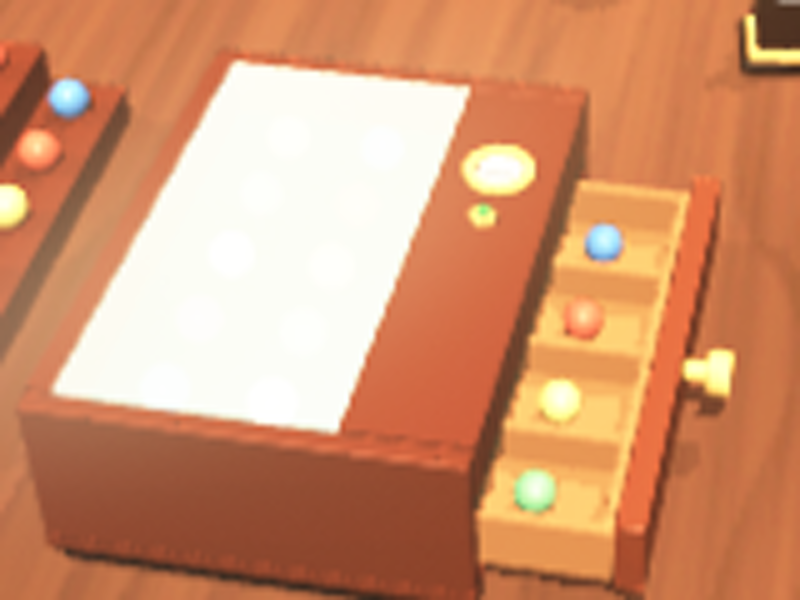

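View pics/stand.png

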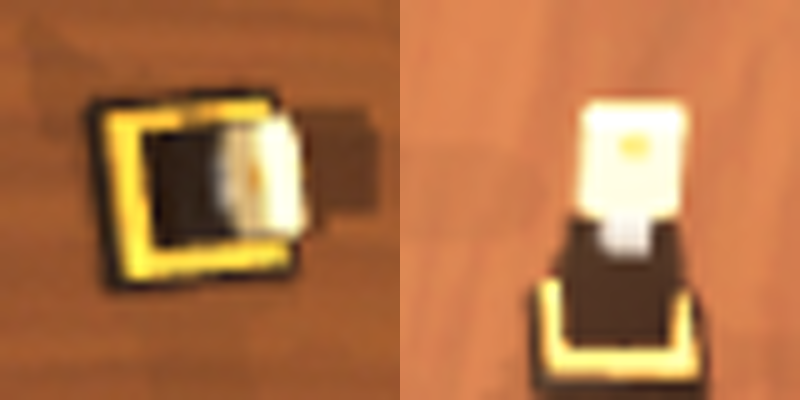

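View pics/sw.png

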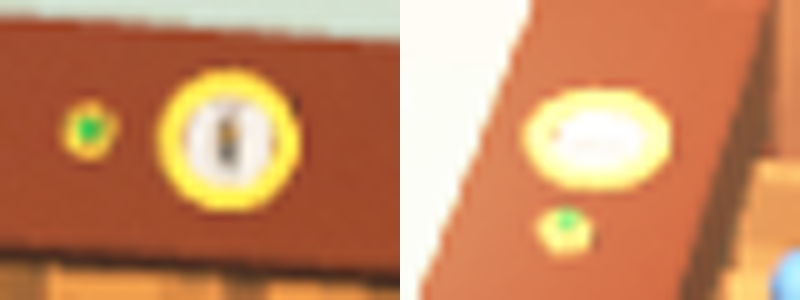

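```bash
cat >> h.py <<'E'
CAL={'side':(52.4897766336628,317.2943836079944,191.89667059523464,[424.42571556,746.596936,707.70384881],[-2.26814796,-0.00624233,-3.00278391]),
'top':(54.878684332438255,320.26703637756214,201.06810970540823,[388.04690519,6.54662678,1071.49317311],[-3.00998627,-0.02755681,-1.54441672])}
def cam(n):
    f,cx,cy,e,o=CAL[n]; return 200/np.tan(np.radians(f)/2),cx,cy,np.array(e),R.from_euler('xyz',o).as_matrix()
def ray(n,u,v):
    f,cx,cy,e,M=cam(n); d=M@np.array([(u-cx)/f,(v-cy)/f,1]); return e,d/np.linalg.norm(d)
def atz(n,u,v,z):
    e,d=ray(n,u,v); return e+d*(z-e[2])/d[2]
def proj(n,p):
    f,cx,cy,e,M=cam(n); q=M.T@(np.asarray(p,float)-e); return np.array([cx+f*q[0]/q[2],cy+f*q[1]/q[2]])
def tri(pt,ps):
    A=np.zeros((3,3));b=np.zeros(3)
    for n,uv in(('top',pt),('side',ps)):
        e,d=ray(n,*uv);P=np.eye(3)-np.outer(d,d);A+=P;b+=P@e
    return np.linalg.solve(A,b)
def cr(u,v,x0,y0,k): return x0+(u+.5)/k-.5,y0+(v+.5)/k-.5
E
python3 - <<'E'
from h import *
np.set_printoptions(precision=1,suppress=True)
rt=cr(229,140,305,165,10);rs=cr(198,139,280,160,10)
print("ring",atz('top',*rt,104),atz('side',*rs,104),tri(rt,rs))
C=[cr(*p,240,105,4.6) for p in[(80,28),(48,372),(541,402),(560,62)]]
W=[atz('top',*p,100) for p in C];print("case BL FL FR BR",*W)
S=[cr(*p,200,140,5) for p in[(585,92),(470,455)]]
print("side FR, FL",*[atz('side',*p,100) for p in S])
print("yaw", [np.degrees(np.arctan2(*(a-b)[:2])) for a,b in((W[1],W[2]),(W[0],W[3]))])
print("knob top-img rim",atz('top',*cr(283,566,240,105,4.6),41),"side",atz('side',*cr(735,372,200,140,5),41))
F=[atz('top',*cr(*p,405,215,10),5) for p in[(88,103),(108,290),(298,270)]];print("foot",*F)
H=[atz('top',*cr(*p,405,215,10),86) for p in[(268,115),(292,118),(305,228),(285,235)]];print("headtop",*H,np.mean(H,0))
H=[atz('side',*cr(*p,335,115,10),86) for p in[(185,102),(285,102)]];print("headtop side near/back edge",*H)
E
```

```text
ring [575.4 -33.6 104. ] [573.6 -30.9 104. ] [575.  -33.7 102. ]
case BL FL FR BR [750.6 154.8 100. ] [552. 163. 100.] [ 543.6 -110.8  100. ] [ 740.5 -119.   100. ]
side FR, FL [ 541.7 -107.5  100. ] [552.7 159.8 100. ]
yaw [np.float64(1.7580179879497464), np.float64(2.1223869856874162)]
knob top-img rim [452.1  31.   41. ] side [449.2  29.6  41. ]
foot [ 470.9 -280.6    5. ] [ 419.2 -285.8    5. ] [ 426.1 -339.     5. ]
headtop [ 462.8 -305.5   86. ] [ 462.2 -311.7   86. ] [ 434.  -314.7   86. ] [ 432.1 -309.5   86. ] [ 447.8 -310.4   86. ]
headtop side near/back edge [ 461.  -312.7   86. ] [ 431.5 -317.2   86. ]
```

Measurements agree: ring centre about (575,-33), case yaw about -2.1°, knob face about (451,30), so the drawer is about 75 mm open. The key is at (448,-310) with yaw about 7°. Pushing the drawer shut now.

```bash
python3 - <<'E'
from h import *
np.set_printoptions(precision=2,suppress=True)
yaw=np.radians(180-2.1);O=[np.pi,0,yaw]
robot.move_gripper(0.0)
d=np.array([np.cos(np.radians(-2.1)),np.sin(np.radians(-2.1)),0])
k=np.array([451,30,34.])
robot.move_ptp(k-30*d+[0,0,120],O)
robot.move_linear(k-30*d,speed=150)
print(robot.current_t(),robot.current_tcp_pos(),robot.current_contact_force())
print(robot.move_linear(k+55*d,speed=70,f_stop=15),robot.current_tcp_pos(),robot.current_contact_force())
print(robot.move_linear(k+90*d,speed=25,f_stop=12),robot.current_tcp_pos(),robot.current_contact_force())
print(robot.current_t())
for n in("side","top"): cv2.imwrite(f"pics/{n}1.png",robot.get_image(n)["img"])
E
```

```text
4.6167 [421.59  31.18  34.49] [1.04 0.41 0.38]
False [505.94  28.02  34.05] [-0.05 -0.    0.03]
True [515.07  27.81  33.36] [-0.11 -0.35 -0.67]
6.6417
```

```bash
python3 - <<'E'
import cv2,numpy as np
s=cv2.imread("pics/side1.png");t=cv2.imread("pics/top1.png")
def c(im,x,y,w,h,k): return cv2.resize(im[y:y+h,x:x+w],None,fx=k,fy=k,interpolation=cv2.INTER_CUBIC)
cv2.imwrite("pics/c1.png",np.vstack([c(t,200,150,200,75,4),c(s,200,140,200,75,4)]))
E
```

```text
(no output)
```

View pics/c1.png

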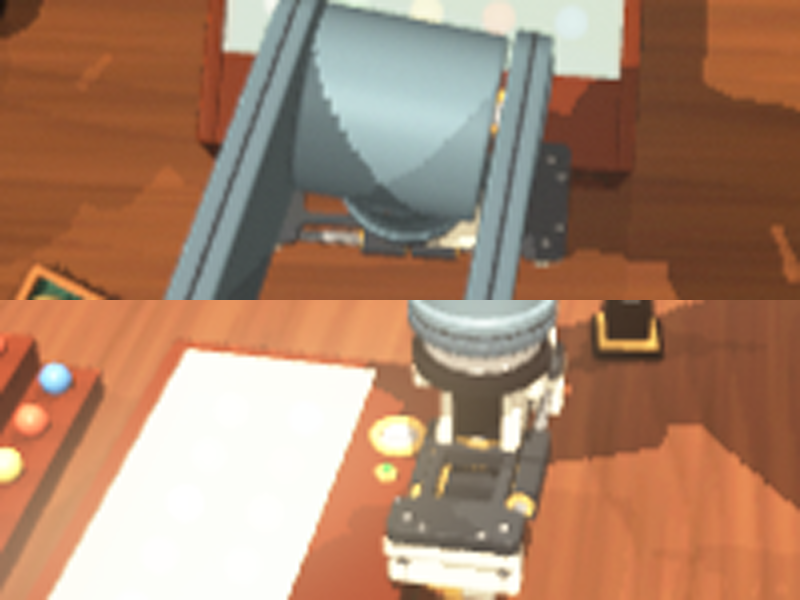

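View pics/side1.png

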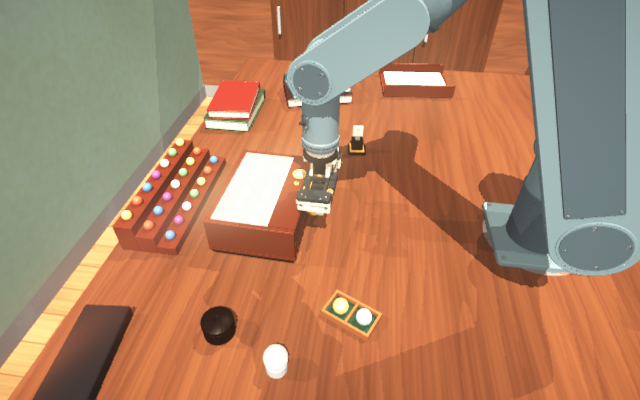

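The side view shows the drawer front no longer sticking out of the case, though the gripper hides the knob. I'll push once more with a higher stop force, back off, go over the key, and check both from there.

```bash
python3 - <<'E'
from h import *
np.set_printoptions(precision=2,suppress=True)
d=np.array([np.cos(np.radians(-2.1)),np.sin(np.radians(-2.1)),0])
p=np.array(robot.current_tcp_pos())
print(robot.move_linear(p+15*d,speed=25,f_stop=15),robot.current_tcp_pos())
p=np.array(robot.current_tcp_pos())
robot.move_linear(p-40*d,speed=120)
robot.move_linear(p-40*d+[0,0,130],speed=250)
O=[np.pi,0,np.radians(187)]
robot.move_gripper(0.6)
robot.move_ptp([448,-310,120],O)
print(robot.current_t(),robot.current_tcp_pos(),robot.current_eef_rot(),robot.current_qpos())
for n in("side","top"): cv2.imwrite(f"pics/{n}2.png",robot.get_image(n)["img"])
s=cv2.imread("pics/side2.png");t=cv2.imread("pics/top2.png")
def c(im,x,y,w,h,k): return cv2.resize(im[y:y+h,x:x+w],None,fx=k,fy=k,interpolation=cv2.INTER_CUBIC)
cv2.imwrite("pics/c2.png",np.vstack([c(t,240,150,160,60,5),c(s,200,140,160,60,5)]))
cv2.imwrite("pics/c2b.png",np.hstack([c(t,380,195,75,75,5),c(s,315,90,75,75,5)]))
E
```

```text
True [514.98  28.09  32.27]
10.5417 [ 448.3  -309.1   120.09] [ 3.14  0.   -3.02] [-0.81  0.34  1.69  0.    1.12 -2.5 ]
```

View pics/c2.png

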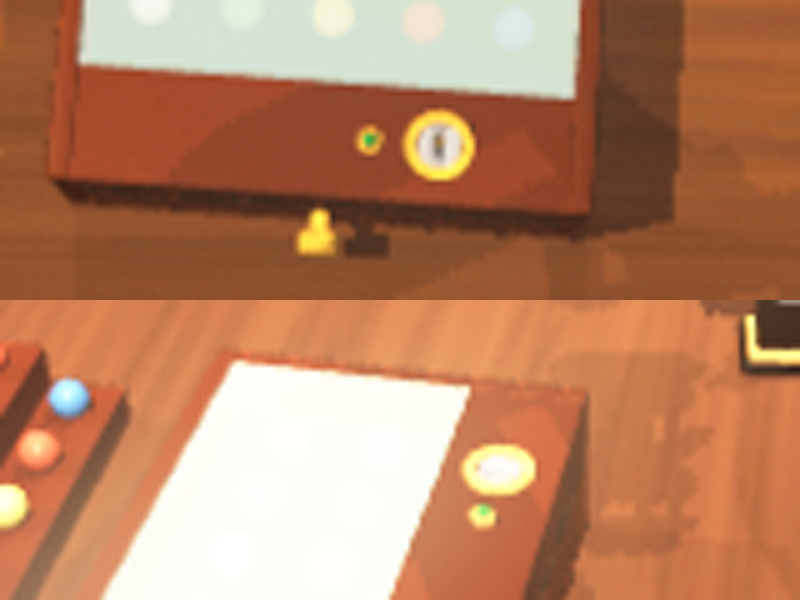

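View pics/c2b.png

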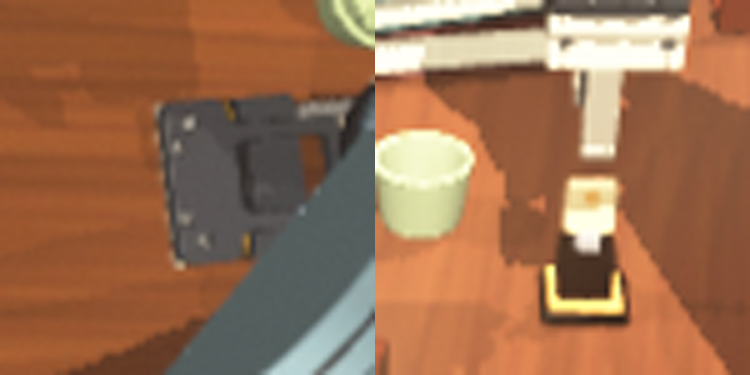

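The top view shows the drawer flush with the knob at (303,197). The side view shows the finger tip at about (360,121) and the key head at about (358,131). I'll check that offset against projection.

```bash
python3 - <<'E'
from h import *
y=np.array(robot.current_eef_rot())[2];ty=np.array([np.sin(y),-np.cos(y),0])
p=np.array(robot.current_tcp_pos())
for s in(28,34,-28): print(s,proj('side',p+s*ty))
print("meas tip",cr(600-375,155,315,90,5))
print("head c",proj('side',[448,-310,86]),proj('side',[448,-310,69]),"meas top/bot",cr(592-375,178,315,90,5),cr(590-375,232,315,90,5), proj('side',[448,-310,52]))
print("knob face", atz('top',*cr(317,254,240,150,5),41))
E
```

```text
28 [358.56899356 120.37682721]
34 [358.7015345  121.44460065]
-28 [357.38081553 110.80465264]
meas tip (359.6, 120.6)
head c [357.36300918 125.55735223] [356.96765031 130.502887  ] meas top/bot (358.0, 125.2) (357.6, 136.0) [356.57933123 135.36036106]
knob face [525.62667802  28.36385807  41.        ]
```

```bash
python3 - <<'E'
from h import *
np.set_printoptions(precision=2,suppress=True)
O=[np.pi,0,np.radians(187)]
robot.move_linear([448,-310,51],O,speed=120)
print(robot.current_contact_force())
robot.move_gripper(0.0)
print(robot.current_gripper_width()*93,robot.current_tcp_pos(),robot.current_contact_force(),robot.current_ft_torque())
print(robot.move_linear([448,-310,90],speed=60,f_stop=15),robot.current_tcp_pos(),robot.current_contact_force(),robot.current_t())
cv2.imwrite("pics/side3.png",robot.get_image("side")["img"])
s=cv2.imread("pics/side3.png")
cv2.imwrite("pics/c3.png",cv2.resize(s[90:165,315:390],None,fx=6,fy=6,interpolation=2))
E
```

```text
[-0.53 -0.02 -0.23]
9.692747132189284 [ 447.93 -309.81   50.98] [-0.43  1.06  0.18] [ 0.18 -0.04  0.03]
False [ 447.87 -309.86   89.92] [-0.49  1.27 -0.22] 12.95
```

View pics/c3.png

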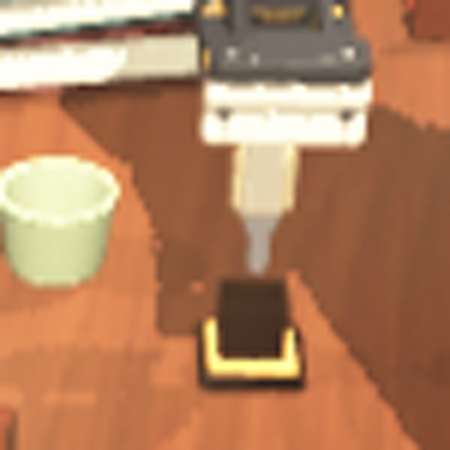

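The key is out and hanging straight in the grip: the blade tip is at (358,135) above the empty stand. Moving it over the keyway.

```bash
python3 - <<'E'
from h import *
np.set_printoptions(precision=2,suppress=True)
O=[np.pi,0,np.radians(177.9)]
robot.move_linear([448,-310,180],speed=250)
robot.move_ptp([575,-33,160],O)
robot.sleep(.3)
print(robot.current_tcp_pos(),robot.current_eef_rot(),robot.current_t(),robot.current_qpos())
for n in("side","top"): cv2.imwrite(f"pics/{n}4.png",robot.get_image(n)["img"])
s=cv2.imread("pics/side4.png");t=cv2.imread("pics/top4.png")
def c(im,x,y,w,h,k): return cv2.resize(im[y:y+h,x:x+w],None,fx=k,fy=k,interpolation=cv2.INTER_CUBIC)
cv2.imwrite("pics/c4.png",c(s,265,130,75,60,8))
p=np.array(robot.current_tcp_pos())
print("tip px exp",proj('side',p-[0,0,36]),"shoulder",proj('side',p-[0,0,11]),proj('side',[575,-33,104]))
E
```

```text
[574.95 -34.05 160.13] [-3.14  0.    3.1 ] 14.975 [-0.25  0.35  1.56 -0.    1.24 -1.79]
tip px exp [298.82 166.12] shoulder [298.58 157.65] [298.94 172.88]
```

View pics/c4.png

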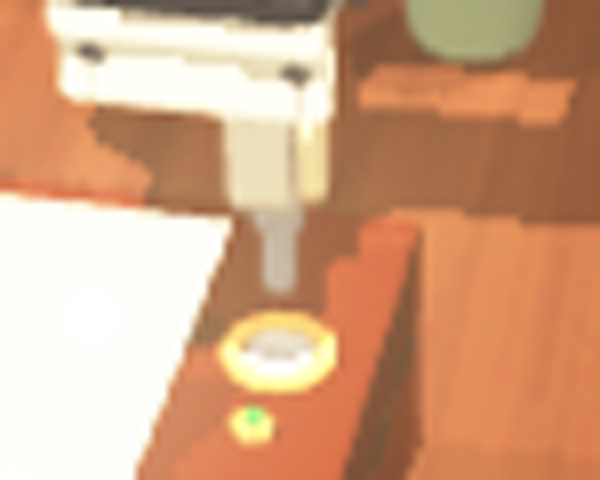

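View pics/top4.png

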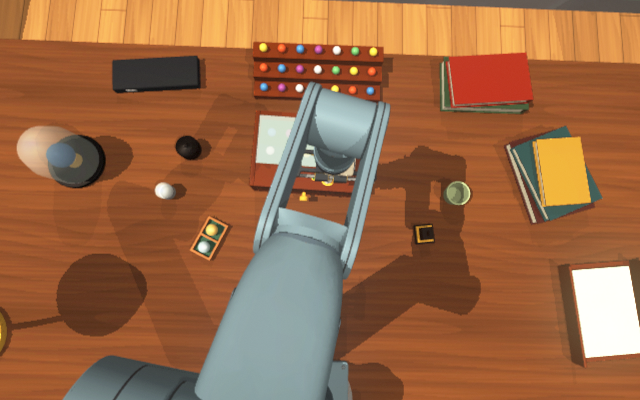

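```bash
python3 - <<'E'
from h import *
np.set_printoptions(precision=2,suppress=True)
r=np.array([299.35,173.45]); b=np.array([299.56-298.82,165.55-166.12])
print(b,atz('side',*(r-b),104),atz('side',*r,104))
# known points through top cam: knob shut etc -> compare TCP marker? top ring remeasure in c2: centre (438,145)
print(atz('top',*cr(438.5,145,240,150,5),104))
O=[np.pi,0,np.radians(177.9)]
robot.move_linear([575,-33.5,144.5],O,speed=60)
robot.sleep(.2)
p=np.array(robot.current_tcp_pos());print(p,robot.current_contact_force())
im=[robot.get_image(n)["img"] for n in("side","top")]
def c(im,x,y,w,h,k): return cv2.resize(im[y:y+h,x:x+w],None,fx=k,fy=k,interpolation=cv2.INTER_CUBIC)
cv2.imwrite("pics/c5.png",np.hstack([c(im[0],280,145,40,40,10),c(im[1],305,155,40,40,10)]))
print("tip exp",proj('side',p-[0,0,36]),proj('top',p-[0,0,36]))
E
```

```text
[ 0.74 -0.57] [575.02 -28.36 104.  ] [573.62 -30.89 104.  ]
[575.26 -33.18 104.  ]
[575.22 -33.48 144.72] [-0.09 -0.36 -0.44]
tip exp [298.85 171.22] [327.5  178.27]
```

View pics/c5.png

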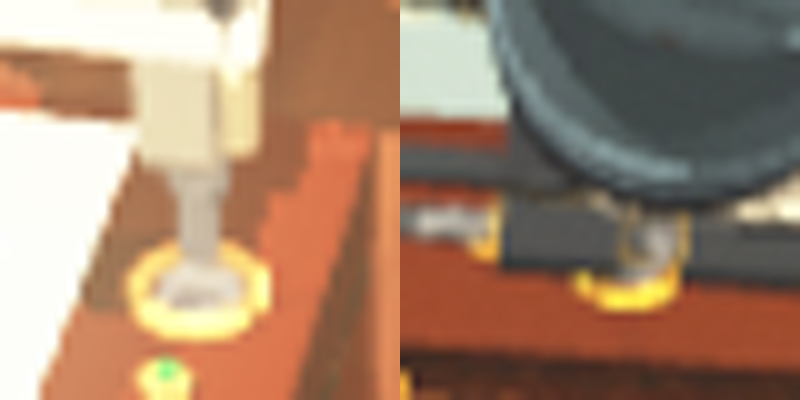

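The side view shows the blade tip at (299.5,171) directly over the ring centre at (299.4,173.5). It reads up to about 2 mm short in +y, while the top view says it is on centre. I'll try between the two and feel for the slot gently.

```bash
python3 - <<'E'
from h import *
np.set_printoptions(precision=2,suppress=True)
def st(m): print(m,np.array(robot.current_tcp_pos()),np.array(robot.current_contact_force()),np.array(robot.current_ft_torque()),round(robot.current_t(),2))
robot.move_linear([575.2,-32.3,141],speed=40); st("pre")
for z in(135,133,131):
    hit=robot.move_linear([575.2,-32.3,z],speed=15,f_stop=4); st((z,hit))
    if hit: break
im=[robot.get_image(n)["img"] for n in("side","top")]
def c(im,x,y,w,h,k): return cv2.resize(im[y:y+h,x:x+w],None,fx=k,fy=k,interpolation=cv2.INTER_CUBIC)
cv2.imwrite("pics/c6.png",np.hstack([c(im[0],280,145,40,40,10),c(im[1],305,155,40,40,10)]))
E
```

```text
pre [574.99 -32.15 140.68] [ 0.82 -0.67 -0.07] [-0.    0.01  0.01] 16.03
(135, False) [575.15 -32.3  134.91] [ 0.33 -0.1  -0.49] [0.03 0.01 0.04] 16.58
(133, False) [575.15 -32.3  132.9 ] [-0.39 -0.79 -0.14] [ 0.01 -0.05  0.03] 16.87
(131, False) [575.23 -32.58 130.9 ] [ 0.7  -1.1  -0.85] [-0.28 -0.03 -0.05] 17.15
```

View pics/c6.png

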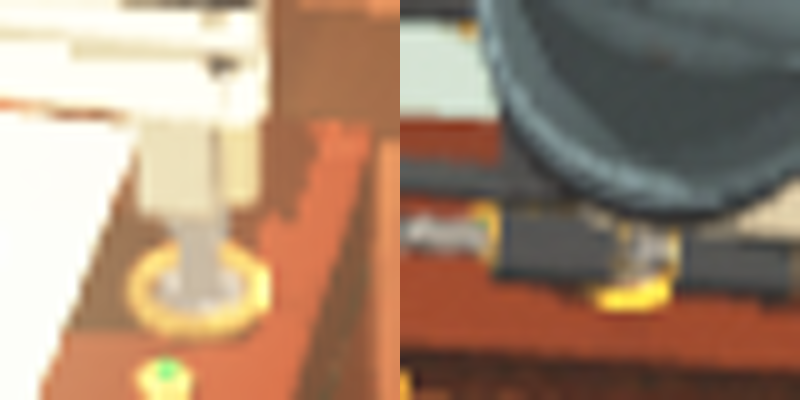

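The tip is about 6.6 mm into the slot, with a slight push in -y. Shifting y by about -0.5 mm and continuing past the pins with a small wiggle.

```bash
python3 - <<'E'
from h import *
np.set_printoptions(precision=2,suppress=True)
def st(m): print(m,np.array(robot.current_tcp_pos()),np.array(robot.current_contact_force()),np.array(robot.current_ft_torque()),round(robot.current_t(),2))
x,y=575.2,-32.9
for i,z in enumerate((129,127,125,123,121,119,117,115,113,112)):
    w=[2.,-2.][i%2]
    hit=robot.move_linear([x,y,z],[np.pi,0,np.radians(177.9+w)],speed=15,f_stop=18); st((z,hit))
    if hit: break
E
```

```text
(129, False) [575.16 -32.78 128.95] [0.58 0.22 0.23] [-0.06 -0.07  0.01] 17.54
(127, False) [575.15 -32.82 126.99] [-0.1  -0.39 -0.67] [-0.03 -0.08  0.  ] 17.82
(125, False) [575.2  -32.82 125.06] [ 0.43 -0.04 -0.39] [ 0.01 -0.02  0.03] 18.11
(123, False) [575.13 -32.84 122.97] [-0.   -0.09 -0.63] [ 0.   -0.05  0.06] 18.39
(121, False) [575.13 -32.91 121.01] [ 0.49 -0.6  -0.82] [-0.08  0.03  0.02] 18.68
(119, False) [575.13 -32.85 118.98] [-1.15 -0.39  0.17] [0.02 0.   0.02] 18.96
(117, False) [575.18 -32.92 116.94] [ 0.58 -1.18 -0.69] [-0.02  0.07  0.02] 19.24
(115, False) [575.14 -32.86 114.98] [-0.36 -0.29 -0.23] [0.02 0.09 0.01] 19.52
(113, False) [575.14 -32.87 112.95] [-0.7  -0.7   0.77] [-0.01  0.11  0.02] 19.81
(112, False) [575.19 -32.92 112.38] [-1.29  0.11  4.78] [ 0.01  0.43 -0.02] 20.06
```

```bash
python3 - <<'E'
from h import *
np.set_printoptions(precision=2,suppress=True)
def st(m): print(m,np.array(robot.current_tcp_pos()),np.array(robot.current_contact_force()),np.array(robot.current_ft_torque()),round(robot.current_t(),2))
x,y=575.2,-32.9
st("now")
for z,w in((111.5,0),(111,2),(110.5,-2),(110,0)):
    hit=robot.move_linear([x,y,z],[np.pi,0,np.radians(177.9+w)],speed=10,f_stop=14); st((z,hit))
    if hit: break
im=[robot.get_image(n)["img"] for n in("side","top")]
def c(im,x,y,w,h,k): return cv2.resize(im[y:y+h,x:x+w],None,fx=k,fy=k,interpolation=cv2.INTER_CUBIC)
cv2.imwrite("pics/c7.png",np.hstack([c(im[0],280,145,40,40,10),c(im[1],305,155,40,40,10)]))
E
```

```text
now [575.19 -32.92 112.38] [-1.29  0.11  4.78] [ 0.01  0.43 -0.02] 20.06
(111.5, False) [575.23 -33.   112.3 ] [-3.38 -0.26  7.61] [ 0.02  0.67 -0.04] 20.31
(111, False) [575.28 -33.11 112.22] [-3.56  1.17 10.16] [-0.06  0.86 -0.03] 20.56
(110.5, False) [575.32 -33.2  112.15] [-4.13  0.57 11.81] [0.   1.01 0.03] 20.81
(110, False) [575.36 -33.19 112.12] [-5.24 -0.13 14.32] [0.04 1.21 0.01] 21.06
```

View pics/c7.png

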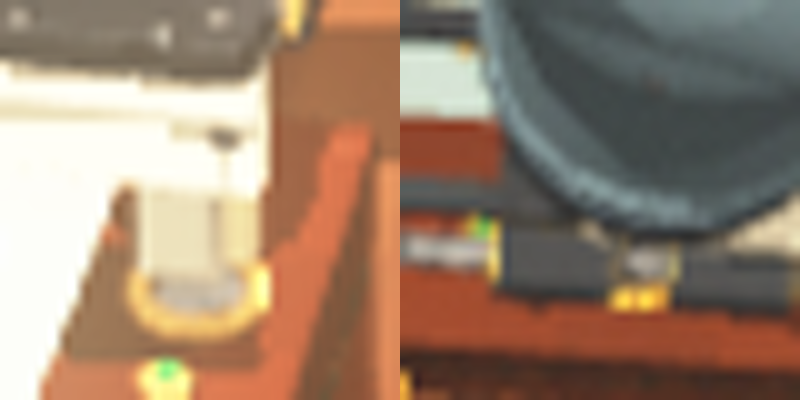

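The key stopped hard at TCP z≈112.2, against 112.5 expected for fully home. Before turning, I'll check whether the key sits off-centre along the pads, since that would matter when rotating.

```bash
python3 - <<'E'
from h import *
np.set_printoptions(precision=1,suppress=True)
# pics/c4: crop 265,130 x8 ; TCP 574.95,-34.05,160.13 yaw 177.9
p=np.array([574.95,-34.05,160.13]);a=np.radians(-2.1)
X=np.array([np.cos(a),np.sin(a),0]);Y=np.array([-np.sin(a),np.cos(a),0]);b=np.array([.7,-.5])
f=lambda q:(proj('side',q)+b-[265,130]+.5)*8-.5
Z=np.array([0,0,1])
for s in(10,7.5,-7.5,-10): print("near finger x",s,[f(p+s*X+y*Y) for y in(5,15)])
for s in(15,-15): print("head x",s,[f(p+s*X+y*Y+(z)*Z) for y in(5,-5) for z in(1,35)])
for s in(5,-5): print("blade",s,[f(p+s*X-h*Z) for h in(15,30)])
for s in(2,-2): print("tip",s,f(p+s*X-36*Z))
E
```

```text
near finger x 10 [array([240.4, 195.3]), array([232.9, 214.5])]
near finger x 7.5 [array([248.7, 196.1]), array([241.3, 215.4])]
near finger x -7.5 [array([298.5, 201.5]), array([291.5, 220.8])]
near finger x -10 [array([306.8, 202.4]), array([299.9, 221.7])]
head x 15 [array([223.7, 190.7]), array([219.7,  93.2]), array([231.2, 171.8]), array([227.4,  74.7])]
head x -15 [array([323.4, 201.4]), array([321.7, 103.7]), array([330.1, 182.4]), array([328.6,  85.1])]
blade 5 [array([261.9, 229. ]), array([263.2, 269.7])]
blade -5 [array([294.7, 232.6]), array([295.7, 273.3])]
tip 2 [273.4 286.9]
tip -2 [286.4 288.3]
```

```bash
python3 - <<'E'
import cv2
s=cv2.imread("pics/side4.png")
cv2.imwrite("pics/c4x.png",cv2.resize(s[140:180,280:320],None,fx=14,fy=14,interpolation=cv2.INTER_NEAREST))
E
```

```text
(no output)
```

View pics/c4x.png

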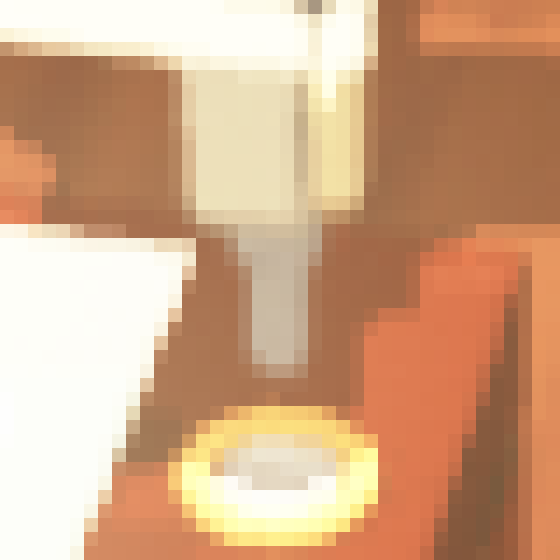

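The projections match the picture: head edge predicted at 323 to 330 and seen at 325. The key is centred in the grip, so I'm turning about the TCP in steps and watching the forces.

```bash
python3 - <<'E'
from h import *
np.set_printoptions(precision=2,suppress=True)
def st(m): print(m,np.array(robot.current_tcp_pos()),np.array(robot.current_contact_force()),np.array(robot.current_ft_torque()),round(robot.current_gripper_width()*93,1),round(robot.current_t(),2))
x,y,z=575.2,-33.0,111.4
for a in range(0,91,10):
    robot.move_linear([x,y,z],[np.pi,0,np.radians(177.9-a)],speed=10) if a==0 else robot.move_ptp([x,y,z],[np.pi,0,np.radians(177.9-a)])
    st(a)
    F=np.array(robot.current_contact_force())
    if np.hypot(F[0],F[1])>14: print("lateral");break
E
```

```text
0 [575.28 -33.21 112.29] [-3.59 -0.37  8.97] [-0.01  0.78  0.  ] 10.0 21.45
10 [575.29 -33.21 112.27] [-3.17 -0.39  8.23] [-0.04  0.77  0.02] 9.7 21.74
20 [575.3  -33.29 112.28] [-2.88 -0.98  8.6 ] [-0.11  0.76  0.01] 9.7 22.03
30 [575.35 -33.3  112.29] [-3.97 -1.15  9.35] [-0.15  0.73  0.01] 10.0 22.32
40 [575.32 -33.42 112.27] [-3.61 -0.31  8.37] [-0.24  0.76  0.04] 10.0 22.62
50 [575.26 -33.57 112.28] [-3.48 -2.09  8.87] [-0.31  0.83  0.02] 10.0 22.91
60 [575.19 -33.7  112.29] [-3.98 -1.49  8.72] [-0.37  0.83  0.03] 9.9 23.2
70 [575.11 -33.79 112.29] [-3.6  -1.96  9.7 ] [-0.46  1.    0.08] 9.9 23.49
80 [575.   -33.87 112.26] [-3.87 -3.19  9.91] [-0.49  1.01  0.03] 9.7 23.78
90 [574.83 -33.91 112.27] [-4.99 -2.22  8.64] [-0.53  1.14  0.04] 9.9 24.07
```

```bash
python3 - <<'E'
from h import *
np.set_printoptions(precision=2,suppress=True)
def st(m): print(m,np.array(robot.current_tcp_pos()),np.array(robot.current_contact_force()),np.array(robot.current_ft_torque()),np.degrees(robot.current_eef_rot()[2]),round(robot.current_gripper_width()*93,1),round(robot.current_t(),2))
for a in (95,99,102,105):
    robot.move_ptp([575,-33.3,111.5],[np.pi,0,np.radians(177.9-a)]); robot.sleep(.2); st(a)
im=[robot.get_image(n)["img"] for n in("side","top")]
cv2.imwrite("pics/side8.png",im[0]);cv2.imwrite("pics/top8.png",im[1])
def c(im,x,y,w,h,k): return cv2.resize(im[y:y+h,x:x+w],None,fx=k,fy=k,interpolation=cv2.INTER_CUBIC)
cv2.imwrite("pics/c8.png",np.hstack([c(im[0],280,145,40,40,10),c(im[1],285,155,60,60,6.6667)]))
E
```

```text
95 [574.7  -33.97 112.3 ] [-4.2  -1.49  8.67] [-0.4   1.02  0.08] 82.93072791631354 9.7 24.52
99 [574.33 -33.92 112.26] [-5.44 -0.67 10.56] [-0.37  1.27  0.09] 78.93454206052888 9.6 24.98
102 [574.23 -33.9  112.24] [-4.85 -0.51 10.22] [-0.44  1.27  0.04] 75.933473873279 9.7 25.43
105 [574.15 -33.92 112.26] [-5.7  -2.37 10.93] [-0.43  1.37  0.15] 72.94813680336675 9.7 25.88
```

View pics/c8.png

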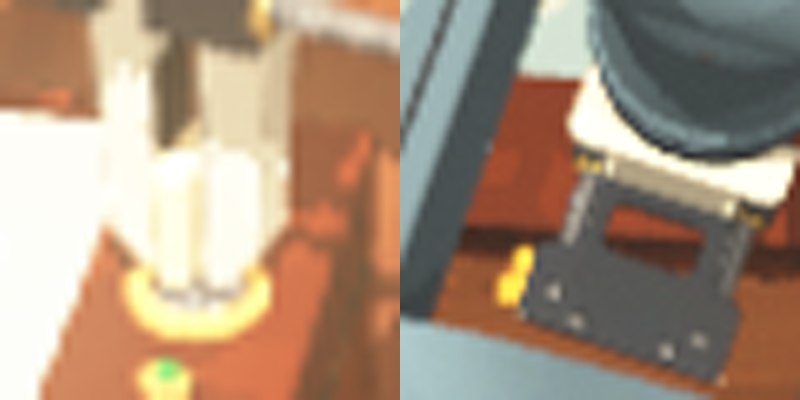

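View pics/side8.png

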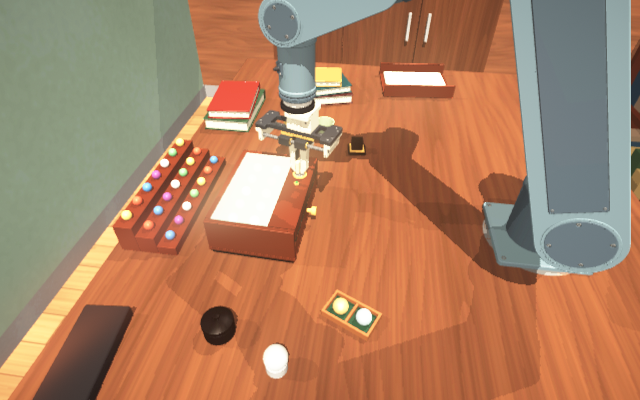

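View pics/top8.png

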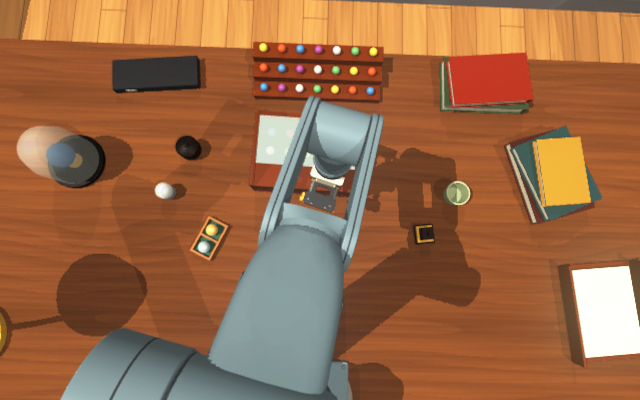

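The side view shows the head edge-on between the fingers at (299,168), down in the ring. The top view shows the knob at (303,197), so the drawer is still shut, and the bystanders are where they were. I'll average the readings at rest, then hand in.

```bash
python3 - <<'E'
from h import *
np.set_printoptions(precision=3,suppress=True)
A=[]
for i in range(12):
    robot.sleep(.05); A.append(np.r_[robot.current_tcp_pos(),robot.current_contact_force(),robot.current_ft_torque()[2]])
print(np.mean(A,0),np.std(A,0)[-1],robot.current_gripper_width()*93,robot.current_joint_vel(),robot.current_t())
robot.hand_in()
E
```

```text
[574.167 -33.915 112.256  -5.994  -2.094  10.228   0.14 ] 0.032057573410312165 9.510350510186381 [-0.001 -0.    -0.001  0.     0.    -0.002] 26.575
the job is handed in; nothing more can be done
```

The drawer is shut, and the key is fully home in the switch, turned clockwise and still held in the gripper. I handed the job in at 26.6 s of the 64 s allowed; no verdict is reported.

**Last checks:**
- **Drawer:** after the push, the knob face measured x = 525.6 mm, against 525.5 mm expected when shut. The last pictures still show it flush.
- **Key home:** the key hit a hard stop with the fingertips at 112.3 mm, against 112.5 mm expected for fully home. It is held down with about 10 N.
- **Turn:** I turned the gripper 105° clockwise. Allowing for play, the plug should be at or near its quarter-turn stop. The average moment was 0.14 ± 0.03 N m, more than the spring's 0.07 N m, which fits being against the stop. I could not read the plug angle directly.
- **Grip and stillness:** the jaws were 9.5 mm apart on the 10 mm head, and the joints were still.
- **Other items:** they look unmoved in the last pictures, judged by eye.

**What disagreed or wasn't seen:**
- **Keyway position:** the two cameras differed by 2 to 5 mm in y. I aimed between them and corrected by feel once the blade was in the slot.
- **Pins:** the expected 5 to 10 N of pin resistance never showed, because I only read forces at the end of each 2 mm step.
- **Drift while turning:** the fingertips were pushed about 1 mm sideways, with up to about 6 N of side force.

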